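# Mark the repaired hot plate with the inspection punch

### The job

The upturned white hot plate has been repaired and needs its inspection mark: slide its service hatch fully open, then take the spring-loaded marking punch from the wooden tray, stand its foot flat, straight and centred inside the black outline on the plate that was under the hatch, and push the handle all the way down for a moment, steadily and without sliding or forcing it. Lift the punch straight up off the mark and stand it upright in the wooden tray again; do not drop it, and do not drive it anywhere but inside the outline. Leave the hatch open and the other things on the table where they are.

Things in the scene. Friction and masses are not known exactly. Their poses are not given: they have to be found in the camera images.
- punch: Spring-loaded marking punch, loose, about 0.2 kg, 92 mm tall, standing in the tray. Steel foot frame 44 (its x) x 30 (its y) x 36 mm high; above it on a stem a dark wooden handle block 36 (x) x 24 (y) mm, from 50 to 92 mm above the underside. Origin: centre of the foot's underside; z up. Held by the handle, the foot hangs from it.
- punch_handle (a joint): How far the punch's handle is pushed down towards its foot: 0 at rest, 0.012 m at the stop. A spring resists: 5 N to begin, 11.4 N at 8 mm, 14.6 N at the stop, and returns it. The mark is struck from about 8.5 mm on.
- punch_grip (a point): Centre of the punch's handle block, 71 mm above the foot's underside when the handle is up (moves down with it); axes as the punch's.
- mark (a point): Centre of the black outline, on the upper face of the bare aluminium plate on the hot plate, 57 mm above the table; z up. Inside, the outline measures 52 mm along x and 38 mm along y: 4 mm clear all round the punch's foot when the foot's long side lies along x (either way round). Hidden under the hatch at first.
- appliance: The upturned hot plate, fixed: white housing 200 (x) x 300 (y) x 55 mm, underside up, rubber feet 10 mm high at its corners. Origin: centre of its underside on the table; axes as the mark's, whose centre lies at y = -75 mm. Steel runners 11 mm high above its face run along y at x = +-46 mm.
- hatch (a joint): Travel of the grey service hatch along the mark's +y: 0 shut, 0.085 m fully open (a stop). Light friction, about 2 N; stays where it is left. Starts between 0 and 0.015. The hatch plate is 84 x 72 x 4 mm, its top 63 mm above the table.
- hatch_tab (a point): Centre of the top of the hatch's black upright tab, 87 mm above the table. Tab: 40 mm along x, 12 mm thick along y, 24 mm high above the hatch plate; axes as the mark's, moves with the hatch.
- tray_in (a point): Centre of the floor of the wooden tray (fixed), 4 mm above the table; outside 120 (x) x 180 (y) mm, walls 4 mm thick and 16 mm high from the table. The punch stands in its -y half, the jar in its +y half.
- jar: Small amber jar, diameter 34, 45 mm tall, in the tray; bystander. Origin: centre of underside.
- bowl: Small steel bowl, diameter 52, 20 mm tall, on the hot plate's far end (+y) from the mark; bystander. Origin: centre of underside.
- tumbler: Glass tumbler, diameter 66, 100 mm tall, on the table behind the tray; bystander. Origin: centre of underside.
- screwdriver: Screwdriver lying on the table on the robot's side of the tray; bystander. Origin: under its middle.
- spray: Blue spray can, diameter 52, 170 mm tall, on the table; bystander. Origin: centre of underside.
- strip: Black terminal strip 30 x 150 x 34 mm on the table; bystander. Origin: centre of underside.
- adapter: Black mains adapter block 50 x 70 x 35 mm on the table; bystander. Origin: centre of underside.
Things that resemble listed ones, but are neither listed nor needed, are in the scene too. What is shaped like the punch but yellow is not meant.

How it is judged:
By the outcome, as a careful person would: the job done as asked, in the order asked, and still so for the second after the job is handed in, with the robot touching nothing.
It also fails if it takes over 67 s, if anything falls off the work surface, if the arm or the gripper's body presses on something with over 40 N, if the wrist force passes 120 N, or if a joint passes its speed limit or range.

### The arm

A 7-joint arm with a two-finger parallel gripper is mounted at the origin on the work surface. World frame = base frame: x ahead of the robot, y to its left, z up, the work surface at z = 0. Lengths are in m, angles in degrees, forces in N, time in s.
With the tool pointing down it reaches from about 0.425 to 0.875 m from the base axis. Payload 4.7 kg.
Tool frame: the origin (TCP) lies on the mounting face of the last link; the fingertips stand 182 mm ahead of it and the grasp point (between the pads) lies 164 mm ahead of it; z points along the fingers, x is the direction in which the jaws open and shut, and the axes are right-handed (so a half turn about z gives the same grasp; the last joint's range is limited). The gripper opens to 87 mm and grips with 3 to 60 N. Pads are 19 mm wide; open, the fingers measure 117 mm over their backs; the gripper's body (75 mm by 190 mm) begins 51 mm behind the grasp point.
Start: joints at [0.808, 18.392, -4.016, 83.108, 1.295, 78.541, -3.26], TCP at [0.65, -0, 0.405] pointing down, gripper open.
Joint ranges: [-163.93, 163.93], [-17.29, 119.83], [-79.2, 71.16], [3.27, 140.29], [-89.18, 269.18], [5.43, 117.66], [-154.24, 154.24]. Speed limits (degrees/s): [147.25, 147.25, 180, 180, 180, 180, 180].

### API

Orientations are given as [roll, pitch, yaw] about the fixed x, y, z axes, in that order (R = Rz(yaw) Ry(pitch) Rx(roll)).
In Python, from cell import status, cams, env, outline_of, landmark_of gives the robot as it stands. The module is installed in compiled form; this text tells all that it offers.
- The arm moves only by the tool jog_arm, never from a script. Its argument "rows" is a list of rows, each a list of 7 numbers: the closure, from 0 (fully open) to 1 (shut), then the shift along the tool's x, y, z in m, then the turn, a rotation vector about the tool's x, y, z in degrees. A call has 1 to 12 rows; each row shifts and turns the commanded pose from where the row before left it, along the tool's axes as they then stand; what a row does not reach is not made up. A row lasts 1/12 s, in which the tool goes at most 41.7 mm and 7.16 degrees, less where a joint would pass 70% of its speed; a pose out of reach is approached as far as the arm can. A call with a gripper value outside its range is refused whole. The fingers move at their own pace and stop on an object; "grip_force" is the grip in N (left out, the last holds). Time passes only in rows, so rows that do not move let the fingers close. It gives the time, the measured TCP pose, the force and the opening at its end, in the units of the state.
- status.get_obs(): the state, without advancing time (a new reading comes with each control period).
- cams.read_camera(name): name is "scene" or "side" or "wrist"; returns (picture, depth): 480x640x3 uint8, red, green, blue; 480x640 float32, m along the optical axis (not along the pixel's ray), 0 where there is no reading.
- cams.camera_params(name): a dict with "vfov" (degrees; the focal length in pixels is half the picture's height over the tangent of half this angle, whatever the lens; pixels are square), "cx", "cy" (the principal point, pixels), "k1" (the pictures are not rectified: a ray, as slopes to the right and down, at radius r is drawn at 1 + k1 r^2 times it, then the intrinsics apply), "eye" and "attitude" of the camera in the world. Camera axes: x right, y up, looking along -z (the intrinsics and any distortion apply to the point x, -y, -z); pixel columns grow to the right and rows downward; lengths in m; the calibration is good to about 2 mm. A picture is of the moment at which its call begins: read the wrist's pose just before it. camera_params takes no time and is no camera call; for the wrist camera it gives the pose at the moment of the call.
- env.sign_off(): hands the job in, once; it reports no verdict.
Trained networks look in the newest picture that a camera, given by its name, has taken for a name from the list of things; names that differ only in an ending like _2 or _b are one class to them, and where a whole thing is asked for, a point or a joint stands for the part that bears it (a point fixed in the world has none). Each returns a list of dicts, best first, with "conf" (0 to 1); they miss things now and then, are a little off and sometimes report something else, mostly with a low value. They report only what shows in the picture. A call takes as long as a camera call. They do not tell look-alikes from the thing itself.
- outline_of(camera, name): "pixels" (480x640 bool, what is visible of it) and "box" ([left, top, right, bottom] in pixels, round what is visible of it).
- landmark_of(camera, name): "position" ([row, column] in pixels: a listed point, or the origin of a listed thing).
The state is a dict: "time_s": time; "qpos": joint angles; "joint_velocities": joint speeds; "effort": joint torques, N m; "tool_pos": TCP position; "tool_rot": TCP orientation; "force": force on the tool from outside, world axes, zero at the start; "wrist_torque": the same for the moment, N m; "grip_width": finger opening in m.
Only numpy, scipy, OpenCV 4.12 (cv2) and the standard library are available. Lean on these libraries where they do the work, as an engineer would, in place of code of your own. Each camera call takes 0.05 s, during which the arm holds its last target. There are 200 camera calls.

## Working session

There is one attempt and no reset: what is moved stays moved. The work goes in short steps, Python scripts to look and compute and a tool call to move; the robot and the scene stay as the last step left them, time stands still between calls to the robot, and variables do not carry over. Pictures are saved under pics/ and viewed, about 8 in all and at most 12, crops included, and the job is handed in when it is done.

Besides the shell and the picture viewer there is one more tool, called after "Emit:" in YAML: its name, and indented under it one key for each argument. jog_arm: Moves the arm, as the interface text tells. Its arguments: {"type":"object","properties":{"rows":{"type":"array"},"grip_force":{"type":"number"}},"required":["rows"]}

```bash
mkdir -p pics; cat > h.py <<'E'
import numpy as np, cv2
from cell import status, cams, env, outline_of, landmark_of
from scipy.spatial.transform import Rotation as R
def att(a):
    a=np.array(a,float)
    if a.shape==(3,3): return a
    if a.size==4: raise Exception('quat %s'%a)
    return R.from_euler('xyz',a,degrees=True).as_matrix()
def K(p):
    f=240/np.tan(np.radians(p['vfov'])/2)
    return np.array([[f,0,p['cx']],[0,f,p['cy']],[0,0,1.]]),np.array([p['k1'],0,0,0,0.])
def rays(p,rc):
    k,d=K(p); rc=np.atleast_2d(np.array(rc,float))
    u=cv2.undistortPointsIter(rc[:,::-1].reshape(-1,1,2).copy(),k,d,None,None,(3,50,1e-10)).reshape(-1,2)
    return np.c_[u[:,0],-u[:,1],-np.ones(len(u))]@att(p['attitude']).T
def at_z(p,rc,z):
    r=rays(p,rc); e=np.array(p['eye']); return e+r*((z-e[2])/r[:,2])[:,None]
def at_depth(p,rc,dep):
    return np.array(p['eye'])+rays(p,rc)*np.atleast_1d(dep)[:,None]
def proj(p,X):
    c=(np.atleast_2d(X)-np.array(p['eye']))@att(p['attitude'])
    k,d=K(p); q=np.c_[c[:,0],-c[:,1],-c[:,2]]
    return cv2.projectPoints(q.reshape(-1,1,3),np.zeros(3),np.zeros(3),k,d)[0].reshape(-1,2)
def snap(n,f=None):
    p=cams.camera_params(n); im,d=cams.read_camera(n)
    if f: cv2.imwrite('pics/'+f,im[:,:,::-1])
    np.savez('pics/last_%s.npz'%n,im=im,d=d)
    return p,im,d
E
python3 - <<'E'
from h import *
for n in ['scene','side','wrist']:
    p,im,d=snap(n,n+'0.png'); print(n,p)
    for t in ['punch_grip','hatch_tab','tray_in','jar','bowl','appliance','mark','tumbler']:
        for l in landmark_of(n,t)[:3]:
            r,c=l['position']; z=dict(punch_grip=.075,hatch_tab=.087,tray_in=.004,mark=.057,bowl=.055).get(t,0)
            print(t,round(l['conf'],2),np.round([r,c]),at_z(p,[r,c],z).round(4)[0])
print(status.get_obs())
E
```

```text
scene {'vfov': 50.384150326713666, 'cx': 310.10444351156434, 'cy': 248.3716343492731, 'k1': -0.08171001080521298, 'eye': array([1.38258333e+00, 1.36916161e-03, 7.91605578e-01]), 'attitude': array([50.83672807,  0.4359369 , 84.64460793])}
punch_grip 0.76 [245. 350.] [0.5034 0.1683 0.075 ]
punch_grip 0.63 [200. 339.] [0.3193 0.169  0.075 ]
punch_grip 0.57 [286. 326.] [0.631  0.0987 0.075 ]
hatch_tab 0.95 [264. 176.] [ 0.5433 -0.2116  0.087 ]
tray_in 0.63 [266. 366.] [0.4985 0.2093 0.004 ]
jar 0.58 [270. 386.] [ 0.5107  0.2546 -0.    ]
bowl 0.78 [249. 252.] [ 0.471  -0.0518  0.055 ]
appliance 0.78 [285. 209.] [ 0.523  -0.1538  0.    ]
mark 0.77 [274. 175.] [ 0.5413 -0.219   0.057 ]
mark 0.56 [266. 350.] [0.5521 0.1604 0.057 ]
side {'vfov': 44.94793684719323, 'cx': 311.92928087970523, 'cy': 239.02295685458483, 'k1': -0.0344062260319831, 'eye': array([0.26086932, 0.83936362, 0.8467525 ]), 'attitude': array([  46.94612853,   -1.11705025, -157.36391662])}
punch_grip 0.73 [242. 273.] [0.631  0.1094 0.075 ]
punch_grip 0.67 [381. 316.] [0.4344 0.3656 0.075 ]
punch_grip 0.63 [286. 332.] [0.4836
[... 982 characters left out ...]
{'time_s': 1.35, 'qpos': array([ 0.80708086, 18.39135308, -4.01765826, 83.1065069 ,  1.29409738,
       78.54067313, -3.25874371]), 'joint_velocities': array([-0.01993042, -0.07589298, -0.07622376,  0.00116424,  0.08544955,
        0.00907595, -0.02903097]), 'effort': array([-5.46379324e-04, -4.91099381e+01, -4.03628368e-01, -3.12763989e+01,
       -6.38067978e-02,  3.36903124e-02, -1.05028511e-05]), 'tool_pos': array([6.50009419e-01, 6.74081227e-06, 4.04802368e-01]), 'tool_rot': array([ 1.79998704e+02, -6.55412690e-03,  4.24791696e-03]), 'force': array([-0.36587553,  0.50512633, -0.55213971]), 'wrist_torque': array([ 0.02463087,  0.00876513, -0.02358066]), 'grip_width': 0.08710965024825165}
```

```bash
python3 - <<'E'
import cv2,numpy as np
a,b=cv2.imread('pics/scene0.png'),cv2.imread('pics/side0.png')
cv2.imwrite('pics/a1.png',a[130:430,90:490].repeat(2,0).repeat(2,1))
cv2.imwrite('pics/a2.png',b[110:410,130:530].repeat(2,0).repeat(2,1))
E
```

```text
(no output)
```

View pics/a1.png

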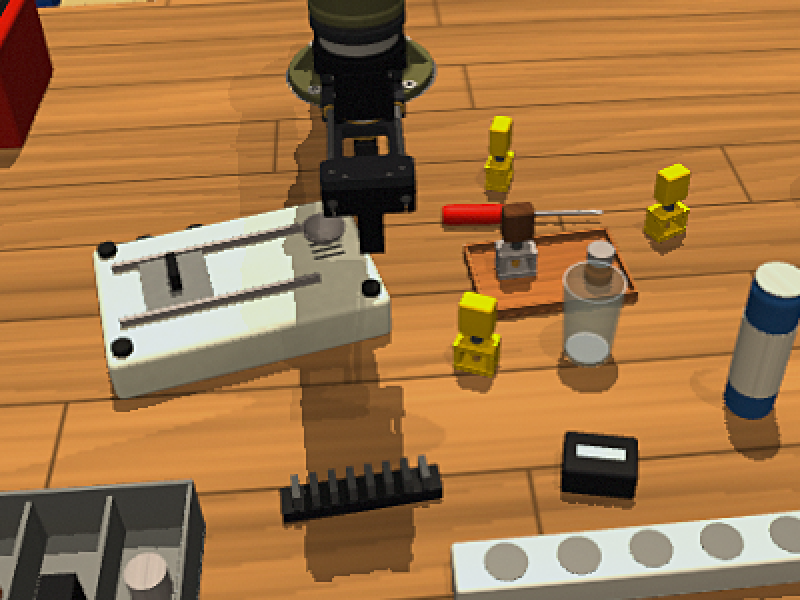

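View pics/a2.png

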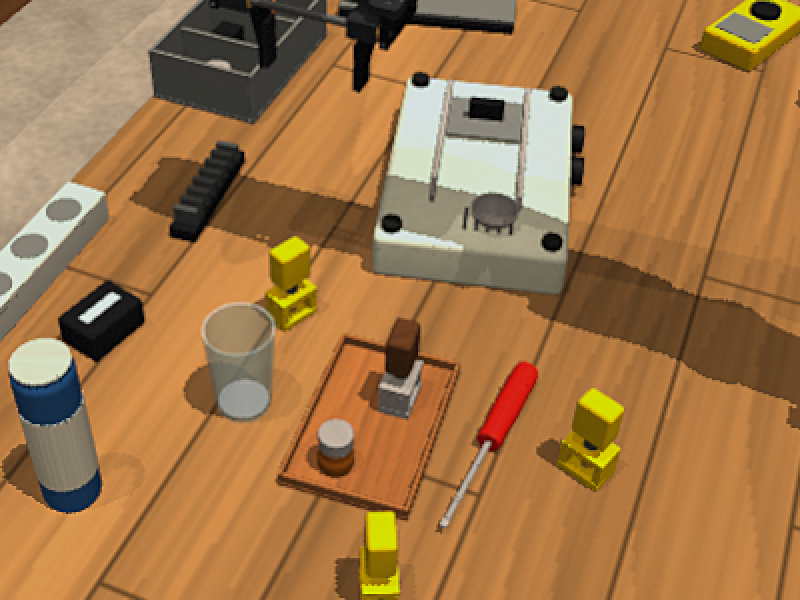

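The punch is the brown-handled one standing in the tray (scene r245 c350, side r286 c332). The three yellow ones (scene r200 c339, r286 c326 and one to the right near c425) are decoys. The hatch tab is at scene r264 c176, and the bowl is at r249 c252. I'll move over the hatch.

Emit:
jog_arm:
  rows:
    - [0,-0.015,0.03,0,0,0,0]
    - [0,-0.02,0.035,0,0,0,0]
    - [0,-0.02,0.035,0,0,0,0]
    - [0,-0.02,0.035,0,0,0,0]
    - [0,-0.02,0.035,0,0,0,0]
    - [0,-0.015,0.03,0,0,0,0]
    - [0,0,0,0,0,0,0]
    - [0,0,0,0,0,0,0]

```text
time_s: 2.02
tool_pos: [0.5387, -0.2028, 0.4052]
tool_rot: [180.0, -0.0, -0.3]
force: [0.0, 1.2, 0.0]
grip_width: 0.0868
```

```bash
python3 - <<'E'
from h import *
print(status.get_obs()['tool_pos'],status.get_obs()['tool_rot'])
p,im,d=snap('wrist','w1.png')
for t,z in [('hatch_tab',.087),('bowl',.055),('appliance',0),('mark',.057)]:
    for l in landmark_of('wrist',t)[:1]: print(t,l['conf'],l['position'],at_z(p,l['position'],z)[0].round(4))
def rect(name,z0,z1=None):
    for o in outline_of('wrist',name)[:1]:
        m=o['pixels']; rc=np.argwhere(m&(d>0)); P=at_depth(p,rc,d[m&(d>0)])
        P=P[(P[:,2]>z0)]
        r=cv2.minAreaRect(P[:,:2].astype(np.float32)*1000); print(name,o['conf'],len(P),'z',np.percentile(P[:,2],[5,50,95]).round(4),'rect mm',np.round(r[0],1),np.round(r[1],1),round(r[2],2))
rect('appliance',.045); rect('hatch_tab',.08); rect('hatch_tab',.059)
E
```

```text
[ 0.53872605 -0.20280031  0.40519755] [ 1.79958066e+02 -3.42721641e-02 -3.19800513e-01]
hatch_tab 0.91 [242.9, 310.7] [ 0.5334 -0.2171  0.087 ]
bowl 0.73 [39.0, 234.0] [ 0.4725 -0.0548  0.055 ]
appliance 0.66 [158.9, 298.8] [ 0.5205 -0.1523  0.    ]
mark 0.84 [241.6, 314.6] [ 0.5363 -0.2238  0.057 ]
appliance 0.88 63924 z [0.0543 0.0559 0.0664] rect mm [ 511.2 -155. ] [216. 295.] 14.11
hatch_tab 0.63 741 z [0.083  0.0874 0.0888] rect mm [ 534.5 -215.9] [40.  12.3] 14.18
hatch_tab 0.63 7420 z [0.0626 0.0639 0.0874] rect mm [ 534.2 -216.1] [84.8 72.1] 14.29
```

View pics/w1.png

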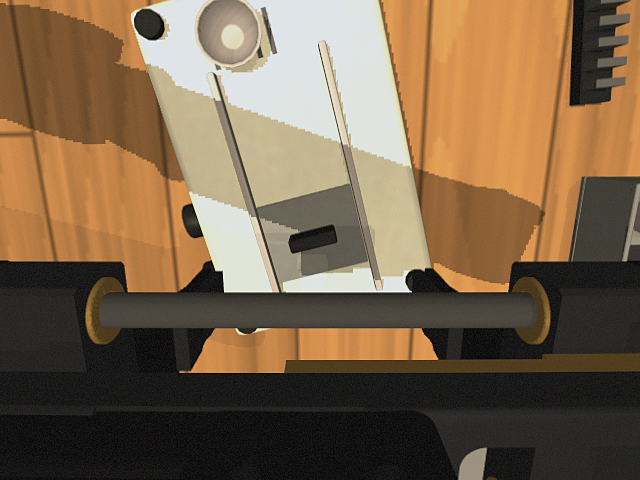

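Wrist view: the hatch tab is at r240 c312, nearly shut, the bowl is at r33 c228, and the appliance is turned about 14.2°. I'll turn so the jaws lie along the hatch travel.

Emit:
jog_arm:
  rows:
    - [0,0,0,0.007,0,0,5]
    - [0,0,0,0.007,0,0,6.5]
    - [0,0,0,0.007,0,0,6.5]
    - [0,0,0,0.007,0,0,6.5]
    - [0,0,0,0.007,0,0,6.5]
    - [0,0,0,0.007,0,0,6.5]
    - [0,0,0,0.007,0,0,6.5]
    - [0,0,0,0.007,0,0,6.5]
    - [0,0,0,0.007,0,0,6.5]
    - [0,0,0,0.007,0,0,6.5]
    - [0,0,0,0.007,0,0,6.5]
    - [0,0,0,0.003,0,0,5.7]

```text
time_s: 3.42
tool_pos: [0.54, -0.1994, 0.3236]
tool_rot: [179.9, 0.0, -76.0]
force: [-1.0, 0.5, -0.2]
grip_width: 0.0873
```

```bash
cat >> h.py <<'E'
def delta(target):  # world point for TCP -> tool-axis shift
    o=status.get_obs(); M=R.from_euler('xyz',o['tool_rot'],degrees=True).as_matrix()
    print('pose',o['tool_pos'].round(4),o['tool_rot'].round(2),'F',o['force'].round(1),'w',round(o['grip_width'],4),'t',o['time_s'])
    return ((np.array(target)-o['tool_pos'])@M).round(4)
E
python3 - <<'E'
from h import *
print(delta([.5345,-.216,.252]))
E
```

```text
pose [ 0.54   -0.1994  0.3236] [ 1.7992e+02  4.0000e-02 -7.5960e+01] F [-1.   0.5 -0.2] w 0.0873 t 3.4167
[0.0148 0.0093 0.0716]
```

Emit:
jog_arm:
  rows:
    - [0,0.007,0.005,0.012,0,0,0]
    - [0,0.008,0.004,0.02,0,0,0]
    - [0,0,0,0.02,0,0,0]
    - [0,0,0,0.013,0,0,0]
    - [0,0,0,0.006,0,0,0]
    - [0.9,0,0,0,0,0,0]
    - [0.9,0,0,0,0,0,0]
    - [0.9,0,0,0,0,0,0]
    - [0.9,0,0,0,0,0,0]
    - [0.9,0,0,0,0,0,0]
    - [0.9,0,0,0,0,0,0]
  grip_force: 10

```text
time_s: 4.33
tool_pos: [0.5352, -0.2168, 0.2545]
tool_rot: [-179.9, -0.0, -75.7]
force: [-0.5, 0.6, 1.0]
grip_width: 0.0551
```

Emit:
jog_arm:
  rows:
    - [0.95,0,0,0,0,0,0]
    - [0.95,0,0,0,0,0,0]
    - [0.95,0,0,0,0,0,0]
    - [0.95,0,0,0,0,0,0]
    - [0.95,0,0,0,0,0,0]
    - [0.95,0,0,0,0,0,0]
    - [0.95,-0.005,0,0,0,0,0]

```text
time_s: 4.92
tool_pos: [0.5338, -0.2129, 0.2538]
tool_rot: [-180.0, -0.1, -75.8]
force: [0.1, -2.4, -1.2]
grip_width: 0.0116
```

Emit:
jog_arm:
  rows:
    - [0.95,-0.01,0,0,0,0,0]
    - [0.95,-0.012,0,0,0,0,0]
    - [0.95,-0.012,0,0,0,0,0]
    - [0.95,-0.012,0,0,0,0,0]
    - [0.95,-0.01,0,0,0,0,0]
    - [0.95,-0.006,0,0,0,0,0]
    - [0.95,0,0,0,0,0,0]

```text
time_s: 5.5
tool_pos: [0.518, -0.1493, 0.2538]
tool_rot: [180.0, 0.1, -75.6]
force: [-0.8, 2.7, 1.0]
grip_width: 0.0119
```

Emit:
jog_arm:
  rows:
    - [0.95,-0.004,0,0,0,0,0]
    - [0.95,-0.004,0,0,0,0,0]
    - [0.95,-0.003,0,0,0,0,0]
    - [0.95,0,0,0,0,0,0]

```text
time_s: 5.83
tool_pos: [0.5159, -0.1421, 0.2538]
tool_rot: [-180.0, -0.1, -75.7]
force: [3.1, -3.3, -2.8]
grip_width: 0.012
```

Emit:
jog_arm:
  rows:
    - [0.95,-0.002,0,0,0,0,0]
    - [0.95,-0.002,0,0,0,0,0]
    - [0.95,-0.001,0,0,0,0,0]

```text
time_s: 6.08
tool_pos: [0.5152, -0.1408, 0.2539]
tool_rot: [-179.8, -0.5, -75.9]
force: [8.0, -14.3, -8.7]
grip_width: 0.0119
```

Stopped at the end of travel: the force rose to about 17 N. I'll release and rise.

Emit:
jog_arm:
  rows:
    - [0.6,0,0,0,0,0,0]
    - [0.6,0,0,0,0,0,0]
    - [0.6,0,0,0,0,0,0]
    - [0.6,0,0,-0.015,0,0,0]
    - [0.4,0,0,-0.03,0,0,0]
    - [0.3,0.01,0,-0.03,0,0,0]
    - [0.3,0.01,0,-0.03,0,0,0]
    - [0.3,0.01,-0.005,-0.03,0,0,0]
    - [0.3,0.005,-0.005,-0.015,0,0,0]
    - [0.3,0,0,0,0,0,0]
    - [0.3,0,0,0,0,0,0]

```text
time_s: 7.0
tool_pos: [0.5329, -0.1673, 0.4043]
tool_rot: [-179.9, 0.0, -75.7]
force: [-0.1, -0.0, -1.0]
grip_width: 0.0602
```

```bash
python3 - <<'E'
from h import *
delta([0,0,0])
p,im,d=snap('wrist','w2.png')
for t,z in [('hatch_tab',.087),('mark',.057)]:
    for l in landmark_of('wrist',t)[:1]: print(t,l['conf'],l['position'],at_z(p,l['position'],z)[0].round(4))
for n in ['hatch','appliance']:
  for o in outline_of('wrist',n)[:1]:
    m=o['pixels']&(d>0); P=at_depth(p,np.argwhere(m),d[m])
    if n=='hatch': Q=P[P[:,2]>.0605]
    else: Q=P[P[:,2]>.0635]  # runners/feet
    r=cv2.minAreaRect(Q[:,:2].astype(np.float32)*1000); print(n,len(Q),np.round(r[0],1),np.round(r[1],1),round(r[2],2))
# metric top-down ortho at z=.057 about hint
c=np.array([.537,-.224]); g=np.arange(-60,60.1,.2)/1000
a=np.radians(14.2); X,Y=np.meshgrid(g,-g)
W=np.stack([c[0]+X*np.cos(a)-Y*np.sin(a),c[1]+X*np.sin(a)+Y*np.cos(a),np.full_like(X,.057)],-1).reshape(-1,3)
uv=proj(p,W).reshape(*X.shape,2).astype(np.float32)
cv2.imwrite('pics/ortho.png',cv2.remap(im,uv[...,0],uv[...,1],cv2.INTER_CUBIC)[:,:,::-1])
E
```

```text
pose [ 0.5329 -0.1673  0.4043] [-1.7995e+02  3.0000e-02 -7.5680e+01] F [-0.1 -0.  -1. ] w 0.0602 t 7.0
hatch_tab 0.74 [239.7, 280.6] [ 0.5159 -0.1411  0.087 ]
mark 0.83 [231.4, 381.2] [ 0.5377 -0.2259  0.057 ]
appliance 8937 [ 539.7 -147.9] [141.  284.1] 14.27
```

View pics/ortho.png

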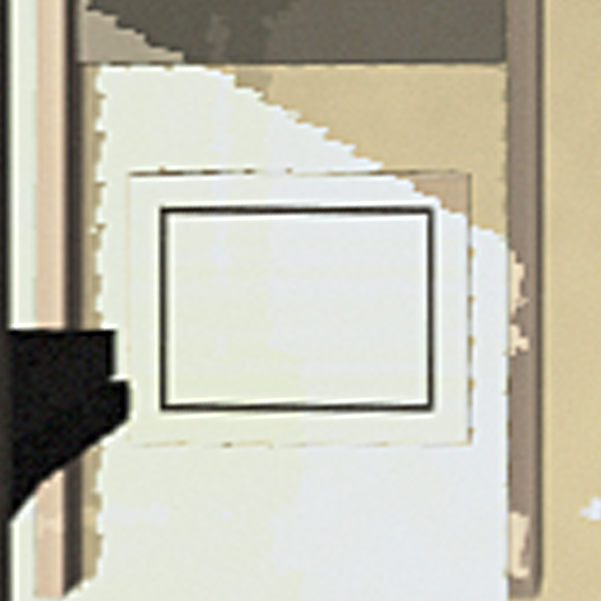

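The ortho view shows the outline bare, inner edges at columns 166–429 and rows 213–404 (52.6 × 38.2 mm), square to the 14.2° axes. The mark is at about (0.537, -0.226), and the hatch edge is well clear above. Next is the tray.

Emit:
jog_arm:
  rows:
    - [0,-0.018,-0.003,0,0,0,0]
    - [0,-0.032,-0.004,0,0,0,0]
    - [0,-0.038,-0.005,0,0,0,0]
    - [0,-0.038,-0.005,0,0,0,0]
    - [0,-0.038,-0.005,0,0,0,0]
    - [0,-0.038,-0.005,0,0,0,0]
    - [0,-0.038,-0.005,0,0,0,0]
    - [0,-0.038,-0.005,0,0,0,0]
    - [0,-0.034,-0.005,0,0,0,0]
    - [0,-0.022,-0.004,0,0,0,0]
    - [0,0,0,0,0,0,0]
    - [0,0,0,0,0,0,0]

```text
time_s: 8.25
tool_pos: [0.4942, 0.1687, 0.4029]
tool_rot: [179.9, -0.0, -75.5]
force: [0.5, -0.7, -0.2]
grip_width: 0.0871
```

```bash
python3 - <<'E'
from h import *
delta([0,0,0])
p,im,d=snap('wrist','w3.png')
for t,z in [('punch_grip',.075),('punch',.004),('tray_in',.004),('jar',.004)]:
    for l in landmark_of('wrist',t)[:2]: print(t,l['conf'],l['position'],at_z(p,l['position'],z)[0].round(4))
for n in ['punch','punch_grip','tray_in']:
  for o in outline_of('wrist',n)[:2]:
    m=o['pixels']&(d>0); P=at_depth(p,np.argwhere(m),d[m]); print(n,o['conf'],o['box'])
    for lo,hi in [(.088,.103),(.032,.046),(.01,.02)]:
      Q=P[(P[:,2]>lo)&(P[:,2]<hi)]
      if len(Q)>20:
        r=cv2.minAreaRect(Q[:,:2].astype(np.float32)*1000); print(lo,len(Q),np.median(Q[:,2]).round(4),np.round(r[0],1),np.round(r[1],1),round(r[2],2))
E
```

```text
pose [0.4942 0.1687 0.4029] [ 1.799e+02 -2.000e-02 -7.548e+01] F [ 0.5 -0.7 -0.2] w 0.0871 t 8.25
punch_grip 0.97 [232.4, 319.8] [0.4879 0.164  0.075 ]
punch_grip 0.92 [75.8, 441.7] [0.6313 0.1044 0.075 ]
punch 0.89 [218.6, 318.1] [0.4856 0.1648 0.004 ]
punch 0.85 [221.8, 123.7] [0.432  0.3593 0.004 ]
tray_in 0.8 [195.0, 287.9] [0.5016 0.2006 0.004 ]
jar 0.61 [169.7, 237.1] [0.5136 0.2557 0.004 ]
punch 0.94 [44.7, 205.7, 150.6, 261.0]
0.088 1221 0.0922 [430.9 359.9] [24.  35.7] 25.41
0.032 698 0.0364 [430.9 359.9] [30.1 44.4] 25.11
0.01 140 0.0147 [442.2 358.3] [51.7 24. ] 81.58
punch 0.9 [392.9, 47.7, 480.0, 116.6]
0.088 1696 0.0924 [630.4 102. ] [36.2 25.1] 66.01
0.032 740 0.0367 [629.9 101.8] [44.6 29.7] 66.0
0.01 74 0.0139 [623.4 110.9] [50.6 22. ] 34.58
punch_grip 0.98 [46.2, 218.7, 115.9, 259.8]
0.088 1245 0.0922 [430.7 359.9] [24.3 35.9] 25.22
punch_grip 0.7 [295.9, 213.8, 343.1, 254.7]
0.088 1307 0.0964 [488.9 164.5] [24.  36.2] 4.02
tray_in 0.59 [190.7, 118.7, 388.0, 269.9]
0.01 2750 0.0162 [500.6 202.1] [120.4 180.3] 4.9
```

View pics/w3.png

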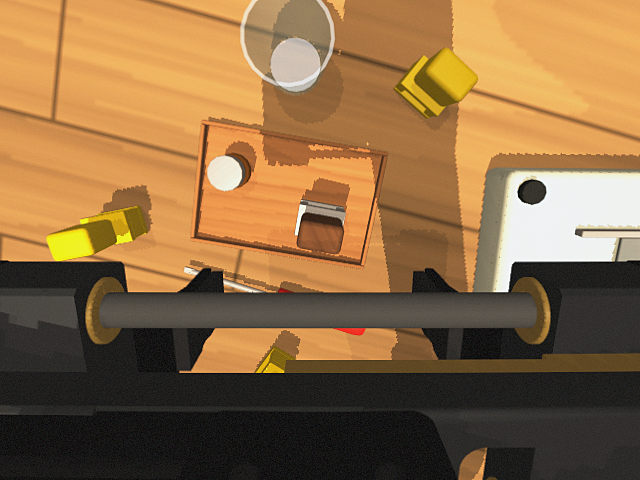

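The brown punch stands in the tray at r230 c320. The yellow ones at r240 c95, r80 c440 and r360 c275 are the decoys, and this brown one alone fits the description. Its handle centre is at about (0.489, 0.1645) with its long axis at 94°. I'll turn 10.5°, then confirm in a crop from nearer before grasping.

Emit:
jog_arm:
  rows:
    - [0,0,0,0.015,0,0,5.2]
    - [0,0,0,0.025,0,0,5.3]
    - [0,0,0,0.025,0,0,0]
    - [0,0,0,0.015,0,0,0]
    - [0,0,0,0,0,0,0]
    - [0,0,0,0,0,0,0]

```text
time_s: 9.15
tool_pos: [0.4948, 0.1669, 0.3234]
tool_rot: [179.9, -0.0, -86.2]
force: [-0.1, -0.1, 0.2]
grip_width: 0.0869
```

```bash
python3 - <<'E'
from h import *
print(delta([.4887,.1644,.24]))
p,im,d=snap('wrist')
rc=np.argwhere((d>0)); P=at_depth(p,rc,d[d>0])
s=(np.hypot(P[:,0]-.4887,P[:,1]-.1644)<.035)
for lo,hi in [(.091,.103),(.037,.046)]:
  Q=P[s&(P[:,2]>lo)&(P[:,2]<hi)]
  r=cv2.minAreaRect(Q[:,:2].astype(np.float32)*1000); print(lo,len(Q),np.median(Q[:,2]).round(4),np.round(r[0],1),np.round(r[1],1),round(r[2],2))
u,v=proj(p,[.4887,.1644,.075])[0].astype(int)
c=im[max(0,v-75):v+75,max(0,u-100):u+100][:,:,::-1]
cv2.imwrite('pics/c4.png',cv2.resize(c,None,fx=3,fy=3))
E
```

```text
pose [0.4948 0.1669 0.3234] [ 1.7992e+02 -3.0000e-02 -8.6220e+01] F [-0.1 -0.1  0.2] w 0.0869 t 9.15
[0.002  0.0061 0.0834]
0.091 2317 0.0964 [488.6 164.6] [24.6 36. ] 3.63
0.037 757 0.0406 [493.5 164.9] [20.6 43.8] 4.41
```

View pics/c4.png

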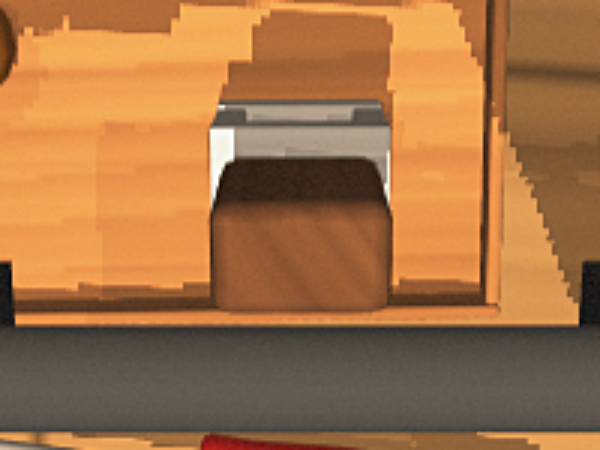

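The crop confirms it: dark wooden handle over a steel foot. I'll descend and grip.

Emit:
jog_arm:
  rows:
    - [0,0.001,0.003,0.012,0,0,0]
    - [0,0.001,0.003,0.022,0,0,0]
    - [0,0,0,0.022,0,0,0]
    - [0,0,0,0.018,0,0,0]
    - [0,0,0,0.009,0,0,0]
    - [0.35,0,0,0,0,0,0]
    - [0.45,0,0,0,0,0,0]
    - [0.5,0,0,0,0,0,0]
    - [0.55,0,0,0,0,0,0]
    - [0.6,0,0,0,0,0,0]
    - [0.65,0,0,0,0,0,0]
    - [0.7,0,0,0,0,0,0]
  grip_force: 45

```text
time_s: 10.2
tool_pos: [0.4892, 0.1649, 0.2412]
tool_rot: [-180.0, 0.0, -86.2]
force: [0.1, -0.3, 0.1]
grip_width: 0.0482
```

Emit:
jog_arm:
  rows:
    - [0.75,0,0,0,0,0,0]
    - [0.8,0,0,0,0,0,0]
    - [0.8,0,0,0,0,0,0]
    - [0.8,0,0,0,0,0,0]

```text
time_s: 10.53
tool_pos: [0.4891, 0.1649, 0.2408]
tool_rot: [-180.0, 0.0, -86.2]
force: [-0.8, 0.3, 0.5]
grip_width: 0.0358
```

Gripped at 36 mm. I'll lift straight and carry it over.

Emit:
jog_arm:
  rows:
    - [0.8,0,0,-0.006,0,0,0]
    - [0.8,0,0,-0.015,0,0,0]
    - [0.8,0,0,-0.025,0,0,0]
    - [0.8,0,0,-0.03,0,0,0]
    - [0.8,0,0,-0.03,0,0,0]
    - [0.8,0.005,0,-0.02,0,0,0]
    - [0.8,0.015,-0.002,-0.01,0,0,0]
    - [0.8,0.025,-0.002,0,0,0,0]
    - [0.8,0.03,-0.002,0,0,0,0]
    - [0.8,0.034,-0.002,0,0,0,0]
    - [0.8,0.034,-0.002,0,0,0,0]
    - [0.8,0.034,-0.002,0,0,0,0]

```text
time_s: 11.53
tool_pos: [0.5123, -0.0125, 0.3768]
tool_rot: [180.0, -0.0, -86.2]
force: [0.6, 0.0, -2.2]
grip_width: 0.0354
```

Emit:
jog_arm:
  rows:
    - [0.8,0.034,-0.002,0,0,0,0]
    - [0.8,0.034,-0.002,0,0,0,0]
    - [0.8,0.034,-0.002,0,0,0,0]
    - [0.8,0.034,-0.002,0,0,0,0]
    - [0.8,0.034,-0.002,0,0,0,0]
    - [0.8,0.025,0,0,0,0,-2.4]
    - [0.8,0.015,0,0,0,0,-5]
    - [0.8,0.006,0,0,0,0,-6]
    - [0.8,0,0,0,0,0,-6.5]
    - [0.8,0,0,0,0,0,-6.5]
    - [0.8,0,0,0,0,0,-6.5]
    - [0.8,0,0,0,0,0,-6.5]

```text
time_s: 12.53
tool_pos: [0.5382, -0.2257, 0.3764]
tool_rot: [180.0, 0.1, -46.5]
force: [0.7, 0.4, -1.9]
grip_width: 0.0358
```

Emit:
jog_arm:
  rows:
    - [0.8,0,0,0,0,0,-6.5]
    - [0.8,0,0,0,0,0,-6.5]
    - [0.8,0,0,0,0,0,-6.5]
    - [0.8,0,0,0,0,0,-6.5]
    - [0.8,0,0,0,0,0,-6.5]
    - [0.8,0,0,0,0,0,-6.5]
    - [0.8,0,0,0,0,0,-6.5]
    - [0.8,0,0,0,0,0,-6.5]
    - [0.8,0,0,0,0,0,-6]
    - [0.8,0,0,0,0,0,-3]
    - [0.8,0,0,0,0,0,0]
    - [0.8,0,0,0,0,0,0]

```text
time_s: 13.53
tool_pos: [0.5382, -0.2257, 0.3766]
tool_rot: [-180.0, 0.0, 14.1]
force: [1.0, -0.5, -2.0]
grip_width: 0.0355
```

```bash
python3 - <<'E'
from h import *
print(delta([.537,-.2258,.35]))
p,im,d=snap('wrist','w5.png')
M=d>0; P=at_depth(p,np.argwhere(M),d[M]); o=status.get_obs(); T=R.from_euler('xyz',o['tool_rot'],degrees=True).as_matrix()
L=(P-o['tool_pos'])@T
for lo,hi in [(.14,.147),(.196,.206),(.228,.24)]:
  Q=L[(abs(L[:,0])<.03)&(abs(L[:,1])<.03)&(L[:,2]>lo)&(L[:,2]<hi)]
  if len(Q)>20: r=cv2.minAreaRect(Q[:,:2].astype(np.float32)*1000); print('tool frame',lo,len(Q),np.round(r[0],1),np.round(r[1],1),round(r[2],2),Q.min(0).round(4),Q.max(0).round(4))
for l in landmark_of('wrist','mark')[:1]: print('mark',l['conf'],at_z(p,l['position'],.057)[0].round(4))
for l in landmark_of('wrist','punch')[:2]: print('punch',l['conf'],l['position'],((at_z(p,l['position'],o['tool_pos'][2]-.2368)-o['tool_pos'])@T).round(4))
E
```

```text
pose [ 0.5382 -0.2257  0.3766] [-1.7997e+02  3.0000e-02  1.4100e+01] F [ 1.  -0.5 -2. ] w 0.0355 t 13.5333
[-0.0012 -0.0002  0.0266]
tool frame 0.14 2658 [-0.1  5.7] [14.7 36.3] 89.91 [-0.0182 -0.0017  0.1401] [0.018  0.0131 0.1469]
tool frame 0.196 1797 [-0.2 -7.8] [44.  13.8] 2.3 [-0.0224 -0.0142  0.1977] [ 2.160e-02 -1.000e-04  2.059e-01]
tool frame 0.228 511 [ -0.5 -10.7] [ 6.3 43.1] 89.49 [-0.0221 -0.014   0.228 ] [ 0.021  -0.0075  0.2357]
mark 0.6 [ 0.5346 -0.2234  0.057 ]
punch 0.67 [261.5, 315.1] [[-0.0016  0.0043  0.2368]]
punch 0.5 [222.7, 313.0] [[-0.0028 -0.0198  0.2368]]
```

View pics/w5.png

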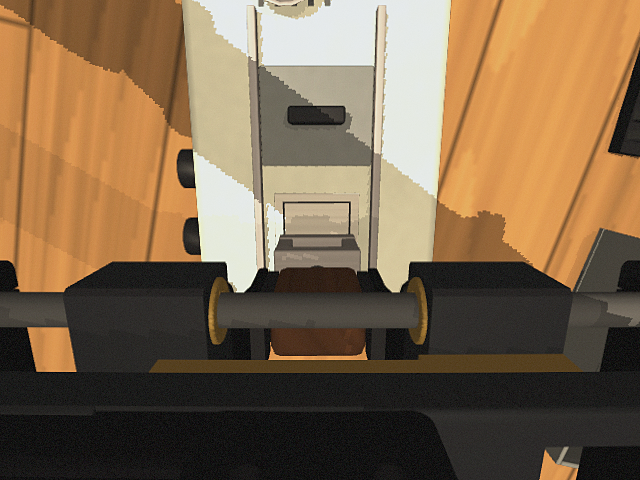

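The foot hangs at r255 c317 and is straight, within 1 mm of the tool axis. The outline's far part is visible at r202, c283–350. I'll descend to about 15 mm above the plate and compare foot and outline in the same frame.

Emit:
jog_arm:
  rows:
    - [0.8,-0.0005,-0.0005,0.01,0,0,0]
    - [0.8,-0.0006,-0.0006,0.016,0,0,0]
    - [0.8,0,0,0.018,0,0,0]
    - [0.8,0,0,0.014,0,0,0]
    - [0.8,0,0,0.008,0,0,0]
    - [0.8,0,0,0.002,0,0,0]
    - [0.8,0,0,0,0,0,0]
    - [0.8,0,0,0,0,0,0]

```text
time_s: 14.35
tool_pos: [0.5374, -0.225, 0.3094]
tool_rot: [180.0, -0.1, 14.2]
force: [-0.5, 0.1, -1.9]
grip_width: 0.0354
```

```bash
python3 - <<'E'
from h import *
print(delta([.5369,-.2249,.31]))
o=status.get_obs(); T=R.from_euler('xyz',o['tool_rot'],degrees=True).as_matrix()
p,im,d=snap('wrist','w6.png')
# ortho in tool xy (x right, -y up) at z=.057 : 0.15 mm/px, 4 px per..
def ortho(z):
    g=np.arange(-45,45.01,.15)/1000; X,Y=np.meshgrid(g,g)
    dz=o['tool_pos'][2]-z
    W=np.stack([X,Y,np.full_like(X,dz)],-1).reshape(-1,3)@T.T+o['tool_pos']
    W[:,2]=z
    uv=proj(p,W).reshape(*X.shape,2).astype(np.float32)
    return cv2.remap(im,uv[...,0],uv[...,1],cv2.INTER_CUBIC)[:,:,::-1]
zf=o['tool_pos'][2]-.2368
A,B=ortho(.057)[:400],ortho(zf)[:400]
for i in range(0,601,100):
    for I in (A,B): cv2.putText(I,str(round(-45+i*.15)),(i,10),0,.35,(0,0,255),1)
cv2.imwrite('pics/o6.png',np.vstack([cv2.resize(A[100:],None,fx=1,fy=1),B[100:]])); print(A.shape,zf)
E
```

```text
pose [ 0.5374 -0.225   0.3094] [ 1.7996e+02 -5.0000e-02  1.4200e+01] F [-0.5  0.1 -1.9] w 0.0354 t 14.35
[-0.0005 -0.0002 -0.0006]Traceback (most recent call last):
  File "<stdin>", line 16, in <module>
cv2.error: OpenCV(4.12.0) :-1: error: (-5:Bad argument) in function 'putText'
> Overload resolution failed:
>  - Layout of the output array img is incompatible with cv::Mat
>  - Expected Ptr<cv::UMat> for argument 'img'
```

```bash
cat > o.py <<'E'
from h import *
import sys
o=status.get_obs(); T=R.from_euler('xyz',o['tool_rot'],degrees=True).as_matrix()
p,im,d=snap('wrist')
def ortho(z):
    g=np.arange(-45,45.01,.15)/1000; X,Y=np.meshgrid(g,g[:301])
    W=np.stack([X,Y,np.full_like(X,o['tool_pos'][2]-z)],-1).reshape(-1,3)@T.T+o['tool_pos']; W[:,2]=z
    uv=proj(p,W).reshape(*X.shape,2).astype(np.float32)
    I=np.ascontiguousarray(cv2.remap(im,uv[...,0],uv[...,1],cv2.INTER_CUBIC)[:,:,::-1])
    for i in range(0,601,100): cv2.line(I,(i,0),(i,8),(0,0,255),1)
    for i in range(0,301,100): cv2.line(I,(0,i),(8,i),(0,0,255),1)
    return I
zf=o['tool_pos'][2]-.2368
cv2.imwrite('pics/'+sys.argv[1],np.vstack([ortho(.057)[:300],ortho(zf)[:300]]))
M=d>0; L=(at_depth(p,np.argwhere(M),d[M])-o['tool_pos'])@T
for lo,hi in [(.14,.147),(.197,.206),(.228,.235)]:
  Q=L[(abs(L[:,0])<.027)&(L[:,1]>-.017)&(L[:,1]<.03)&(L[:,2]>lo)&(L[:,2]<hi)]
  if len(Q)>20: print('tool',lo,len(Q),Q.min(0).round(4),Q.max(0).round(4))
E
python3 o.py o6.png
```

```text
tool 0.14 2674 [-0.0181 -0.0012  0.14  ] [0.018  0.013  0.1469]
tool 0.197 1799 [-0.0223 -0.014   0.1972] [ 0.0216 -0.0008  0.206 ]
tool 0.228 466 [-0.0223 -0.0139  0.228 ] [ 0.021  -0.0077  0.235 ]
```

View pics/o6.png

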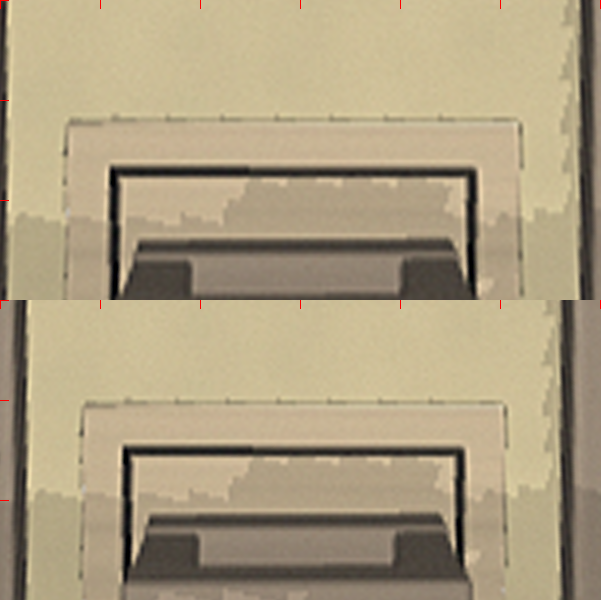

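Same-frame check: the outline centre is at tool (-1.0, +0.55) mm and the foot centre is at about (-0.4, +1.3) mm. I'll correct, go to about 3 mm above the plate and recheck.

Emit:
jog_arm:
  rows:
    - [0.8,-0.0006,-0.0009,0.003,0,0,0]
    - [0.8,0,0,0.005,0,0,0]
    - [0.8,0,0,0.003,0,0,0]
    - [0.8,0,0,0.001,0,0,0]
    - [0.8,0,0,0,0,0,0]
    - [0.8,0,0,0,0,0,0]

```text
time_s: 14.95
tool_pos: [0.5363, -0.2242, 0.2966]
tool_rot: [-180.0, 0.0, 14.2]
force: [-0.1, -0.3, -2.5]
grip_width: 0.0355
```

```bash
python3 o.py o7.png; python3 -c "
from h import *
print(delta([0,0,0]))"
```

```text
tool 0.14 2673 [-0.0181 -0.0015  0.1401] [0.018  0.0127 0.1469]
tool 0.197 1798 [-0.0222 -0.0141  0.1975] [ 2.16e-02 -1.00e-04  2.06e-01]
tool 0.228 459 [-0.0223 -0.014   0.228 ] [ 0.021  -0.0076  0.235 ]
pose [ 0.5364 -0.2242  0.2968] [ 1.7999e+02 -1.0000e-02  1.4200e+01] F [ 0.3 -0.4 -2.3] w 0.0359 t 15.0
[-0.465  -0.349   0.2967]
```

View pics/o7.png

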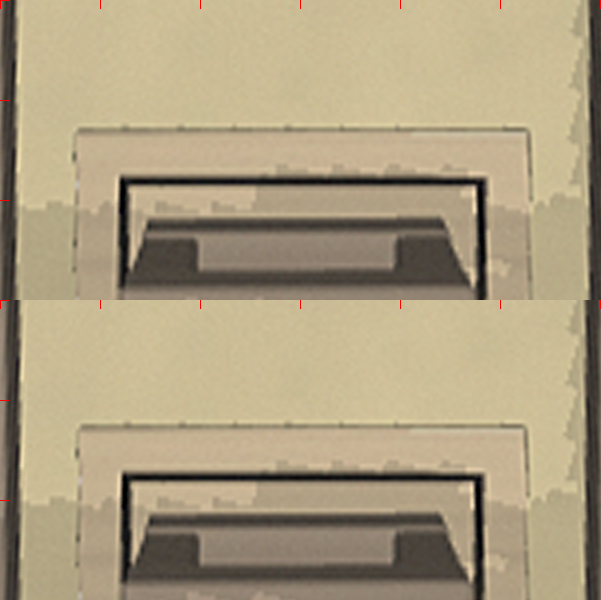

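```bash
python3 - <<'E'
import cv2,numpy as np
I=cv2.cvtColor(cv2.imread('pics/o7.png'),cv2.COLOR_BGR2GRAY).astype(int); A,B=I[:300],I[300:]
def runs(v,t):
    m=np.r_[0,v<t,0]; d=np.diff(m); return [(a,b) for a,b in zip(np.where(d==1)[0],np.where(d==-1)[0])]
for r in (195,203,210): print('A row',r,runs(A[r],70))
for c in (180,300,420): print('A col',c,runs(A[:,c],75),'B col',runs(B[:,c],90))
for r in (216,219,222): print('B row',r,runs(B[r],90))
E
```

```text
A row 195 [(np.int64(4), np.int64(14)), (np.int64(120), np.int64(128)), (np.int64(477), np.int64(485)), (np.int64(590), np.int64(601))]
A row 203 [(np.int64(4), np.int64(14)), (np.int64(120), np.int64(128)), (np.int64(478), np.int64(485)), (np.int64(591), np.int64(601))]
A row 210 [(np.int64(4), np.int64(13)), (np.int64(119), np.int64(127)), (np.int64(478), np.int64(485)), (np.int64(591), np.int64(601))]
A col 180 [(np.int64(178), np.int64(185)), (np.int64(223), np.int64(229)), (np.int64(240), np.int64(284))] B col [(np.int64(174), np.int64(181)), (np.int64(217), np.int64(226)), (np.int64(234), np.int64(281))]
A col 300 [(np.int64(178), np.int64(185)), (np.int64(221), np.int64(229)), (np.int64(274), np.int64(284))] B col [(np.int64(0), np.int64(9)), (np.int64(173), np.int64(181)), (np.int64(215), np.int64(226)), (np.int64(267), np.int64(281))]
A col 420 [(np.int64(178), np.int64(185)), (np.int64(220), np.int64(228)), (np.int64(240), np.int64(284))] B col [(np.int64(173), np.int64(181)), (np.int64(215), np.int64(225)), (np.int64(232), np.int64(280))]
B row 216 [(np.int64(6), np.int64(20)), (np.int64(122), np.int64(131)), (np.int64(151), np.int64(157)), (np.int64(183), np.int64(185)), (np.int64(195), np.int64(441)), (np.int64(474), np.int64(484)), (np.int64(587), np.int64(599))]
B row 219 [(np.int64(5), np.int64(19)), (np.int64(122), np.int64(130)), (np.int64(149), np.int64(442)), (np.int64(475), np.int64(484)), (np.int64(587), np.int64(600))]
B row 222 [(np.int64(5), np.int64(19)), (np.int64(121), np.int64(130)), (np.int64(149), np.int64(443)), (np.int64(475), np.int64(484)), (np.int64(587), np.int64(600))]
```

Emit:
jog_arm:
  rows:
    - [0.8,0.0005,-0.0003,0,0,0,0]
    - [0.8,0.0005,-0.0002,0,0,0,0]
    - [0.8,0,0,0.001,0,0,0]
    - [0.8,0,0,0.001,0,0,0]
    - [0.8,0,0,0,0,0,0]
    - [0.8,0,0,0,0,0,0]
  grip_force: 55

```text
time_s: 15.5
tool_pos: [0.5371, -0.2235, 0.2947]
tool_rot: [-180.0, 0.0, 14.2]
force: [0.4, -0.1, -2.2]
grip_width: 0.0356
```

```bash
python3 o.py o8.png; python3 - <<'E'
from h import *
delta([0,0,0])
I=cv2.cvtColor(cv2.imread('pics/o8.png'),cv2.COLOR_BGR2GRAY).astype(int); A,B=I[:300],I[300:]
def runs(v,t):
    d=np.diff(np.r_[0,v<t,0]); return list(zip(np.where(d==1)[0].tolist(),np.where(d==-1)[0].tolist()))
for r in (195,203,210): print('A row',r,runs(A[r],70))
for c in (250,300,420): print('A col',c,runs(A[:,c],75),'B col',runs(B[:,c],90))
for r in (219,222): print('B row',r,runs(B[r],90))
E
```

```text
tool 0.14 2665 [-0.018  -0.0009  0.14  ] [0.0179 0.0129 0.1469]
tool 0.197 1802 [-0.0223 -0.014   0.1976] [ 0.0217 -0.0005  0.206 ]
tool 0.228 494 [-0.0222 -0.014   0.228 ] [ 0.0265 -0.0059  0.235 ]
pose [ 0.5371 -0.2235  0.2947] [-180.     0.    14.2] F [-0.  -0.  -1.4] w 0.0353 t 15.55
A row 195 [(0, 8), (114, 122), (472, 479), (584, 595)]
A row 203 [(0, 8), (113, 121), (472, 479), (585, 594)]
A row 210 [(0, 8), (113, 121), (472, 479), (585, 595)]
A col 250 [(182, 188), (218, 226), (270, 280)] B col [(180, 188), (215, 226), (267, 281)]
A col 300 [(182, 189), (218, 226), (270, 280)] B col [(0, 9), (180, 188), (215, 226), (267, 281)]
A col 420 [(182, 189), (217, 225), (236, 280)] B col [(180, 188), (215, 225), (232, 280)]
B row 219 [(0, 10), (114, 122), (150, 442), (469, 479), (583, 596)]
B row 222 [(0, 10), (114, 122), (149, 443), (470, 479), (584, 596)]
```

The foot is centred in the outline: 0.1 mm off in x, and a 4.1 mm gap on the visible y side. I'll lower it to contact and press steadily.

Emit:
jog_arm:
  rows:
    - [0.8,0,0,0.0008,0,0,0]
    - [0.8,0,0,0.0008,0,0,0]
    - [0.8,0,0,0.001,0,0,0]
    - [0.8,0,0,0.001,0,0,0]
    - [0.8,0,0,0.001,0,0,0]
    - [0.8,0,0,0,0,0,0]

```text
time_s: 16.05
tool_pos: [0.5372, -0.2236, 0.2912]
tool_rot: [180.0, -0.0, 14.2]
force: [-3.9, -0.6, 6.2]
grip_width: 0.0352
```

Emit:
jog_arm:
  rows:
    - [0.8,0,0,0.001,0,0,0]
    - [0.8,0,0,0.001,0,0,0]
    - [0.8,0,0,0.001,0,0,0]
    - [0.8,0,0,0.001,0,0,0]
    - [0.8,0,0,0,0,0,0]

```text
time_s: 16.47
tool_pos: [0.5372, -0.2236, 0.2877]
tool_rot: [180.0, -0.0, 14.2]
force: [-4.2, 0.9, 9.5]
grip_width: 0.0358
```

Emit:
jog_arm:
  rows:
    - [0.8,-0.0002,0,0.001,0,0,0]
    - [0.8,-0.0002,0,0.001,0,0,0]
    - [0.8,0,0,0.001,0,0,0]
    - [0.8,0,0,0,0,0,0]

```text
time_s: 16.8
tool_pos: [0.537, -0.2236, 0.2852]
tool_rot: [180.0, -0.1, 14.2]
force: [-4.2, 1.7, 11.4]
grip_width: 0.0357
```

Emit:
jog_arm:
  rows:
    - [0.8,0,0,0.001,0,0,0]
    - [0.8,0,0,0.001,0,0,0]
    - [0.8,0,0,0.001,0,0,0]
    - [0.8,0,0,0,0,0,0]

```text
time_s: 17.13
tool_pos: [0.537, -0.2236, 0.2826]
tool_rot: [180.0, -0.1, 14.2]
force: [-5.6, 1.9, 13.0]
grip_width: 0.0355
```

Emit:
jog_arm:
  rows:
    - [0.8,0,0,0.0007,0,0,0]
    - [0.8,0,0,0.0007,0,0,0]
    - [0.8,0,0,0,0,0,0]

```text
time_s: 17.38
tool_pos: [0.537, -0.2236, 0.2817]
tool_rot: [180.0, -0.1, 14.2]
force: [-5.8, 2.3, 14.5]
grip_width: 0.0356
```

Emit:
jog_arm:
  rows:
    - [0.8,0,0,0.0005,0,0,0]
    - [0.8,0,0,0.0005,0,0,0]
    - [0.8,0,0,0,0,0,0]

```text
time_s: 17.63
tool_pos: [0.537, -0.2237, 0.2817]
tool_rot: [180.0, -0.1, 14.2]
force: [-7.0, 2.0, 18.5]
grip_width: 0.0356
```

The handle is at its stop: z holds at 0.2817 while the force rises to about 18 N. I'll hold for a moment, then release straight up.

Emit:
jog_arm:
  rows:
    - [0.8,0,0,0,0,0,0]
    - [0.8,0,0,0,0,0,0]
    - [0.8,0,0,0,0,0,0]
    - [0.8,0,0,-0.002,0,0,0]
    - [0.8,0,0,-0.002,0,0,0]
    - [0.8,0,0,-0.002,0,0,0]
    - [0.8,0,0,-0.002,0,0,0]
    - [0.8,0,0,-0.002,0,0,0]
    - [0.8,0,0,-0.002,0,0,0]
    - [0.8,0,0,-0.002,0,0,0]
    - [0.8,0,0,-0.003,0,0,0]
    - [0.8,0,0,-0.004,0,0,0]

```text
time_s: 18.63
tool_pos: [0.5366, -0.2235, 0.2984]
tool_rot: [-180.0, 0.0, 14.2]
force: [-0.5, -0.8, -2.9]
grip_width: 0.0356
```

Emit:
jog_arm:
  rows:
    - [0.8,0,0,-0.006,0,0,0]
    - [0.8,0,0,-0.01,0,0,0]
    - [0.8,0,0,-0.015,0,0,0]
    - [0.8,0,0,-0.02,0,0,0]
    - [0.8,0,0,-0.016,0,0,0]
    - [0.8,0,0,-0.008,0,0,0]
    - [0.8,0,0,0,0,0,0]
    - [0.8,0,0,0,0,0,0]

```text
time_s: 19.3
tool_pos: [0.5367, -0.2235, 0.3738]
tool_rot: [180.0, -0.0, 14.2]
force: [-0.2, -0.0, -2.0]
grip_width: 0.0358
```

```bash
python3 o.py o9.png; python3 -c "
from h import *
delta([0,0,0]); p,im,d=snap('wrist','w9.png'); cv2.imwrite('pics/c9.png',cv2.resize(im[60:360,200:440,::-1],None,fx=2,fy=2))"
```

```text
tool 0.14 2666 [-0.0181 -0.0016  0.14  ] [0.018  0.0129 0.1469]
tool 0.197 1801 [-0.0224 -0.014   0.1976] [ 0.0217 -0.0003  0.206 ]
tool 0.228 494 [-0.022 -0.014  0.228] [ 0.021  -0.0077  0.2349]
pose [ 0.5365 -0.2234  0.3729] [-1.7996e+02  6.0000e-02  1.4210e+01] F [-0.5  0.3 -2.5] w 0.0358 t 19.35
```

View pics/c9.png

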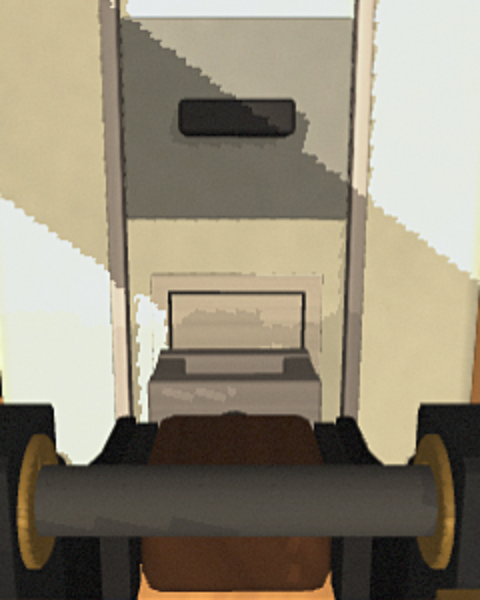

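The punch sits unchanged in the grip and the mark is still hidden behind it. The hatch is open, with its tab at crop r118 c237. I'll carry the punch back.

Emit:
jog_arm:
  rows:
    - [0.8,0,0,0,0,0,4]
    - [0.8,0,0,0,0,0,6.3]
    - [0.8,0,0,0,0,0,6.5]
    - [0.8,0,0,0,0,0,6.5]
    - [0.8,0,0,0,0,0,6.5]
    - [0.8,0,0,0,0,0,6.5]
    - [0.8,0,0,0,0,0,6.5]
    - [0.8,0,0,0,0,0,6.5]
    - [0.8,0,0,0,0,0,6.5]
    - [0.8,0,0,0,0,0,6.5]
    - [0.8,0,0,0,0,0,6.5]
    - [0.8,0,0,0,0,0,6.5]

```text
time_s: 20.4
tool_pos: [0.5364, -0.2234, 0.3722]
tool_rot: [179.9, 0.1, -61.4]
force: [-1.4, -0.1, -2.7]
grip_width: 0.0357
```

Emit:
jog_arm:
  rows:
    - [0.8,0,0,0,0,0,6.5]
    - [0.8,0,0,0,0,0,6.5]
    - [0.8,0,0,0,0,0,6.5]
    - [0.8,0,0,0,0,0,6]
    - [0.8,-0.01,0,0,0,0,0]
    - [0.8,-0.02,0.001,0,0,0,0]
    - [0.8,-0.03,0.002,0,0,0,0]
    - [0.8,-0.034,0.002,0,0,0,0]
    - [0.8,-0.034,0.002,0,0,0,0]
    - [0.8,-0.034,0.002,0,0,0,0]
    - [0.8,-0.034,0.002,0,0,0,0]
    - [0.8,-0.034,0.002,0,0,0,0]

```text
time_s: 21.4
tool_pos: [0.5091, 0.0077, 0.373]
tool_rot: [179.9, 0.0, -86.4]
force: [-0.5, 0.8, -2.7]
grip_width: 0.0356
```

Emit:
jog_arm:
  rows:
    - [0.8,-0.034,0.002,0,0,0,0]
    - [0.8,-0.034,0.002,0,0,0,0]
    - [0.8,-0.034,0.002,0,0,0,0]
    - [0.8,-0.03,0.002,0,0,0,0]
    - [0.8,-0.018,0.001,0,0,0,0]
    - [0.8,-0.008,0,0,0,0,0]
    - [0.8,0,0,0,0,0,0]
    - [0.8,0,0,0,0,0,0]

```text
time_s: 22.07
tool_pos: [0.4917, 0.1617, 0.3732]
tool_rot: [179.9, -0.1, -86.5]
force: [-0.2, -0.6, -2.0]
grip_width: 0.0356
```

```bash
python3 - <<'E'
from h import *
print(delta([.489,.1649,.2412]))
p,im,d=snap('scene'); q,jm,e=snap('side')
for n,pp,m in(('s',p,im),('d',q,jm)):
    u,v=proj(pp,[.53,-.19,.06])[0].astype(int); cv2.imwrite('pics/m_%s.png'%n,cv2.resize(m[v-50:v+50,u-65:u+65,::-1],None,fx=6,fy=6,interpolation=cv2.INTER_CUBIC)[:, :])
a,b=[cv2.imread('pics/m_%s.png'%n) for n in 'sd']; cv2.imwrite('pics/m.png',cv2.resize(np.hstack([a,b]),(800,308)))
E
```

```text
pose [0.4917 0.1617 0.3732] [ 1.7995e+02 -8.0000e-02 -8.6540e+01] F [-0.2 -0.6 -2. ] w 0.0356 t 22.0667
[-0.0035  0.0024  0.132 ]
```

View pics/m.png

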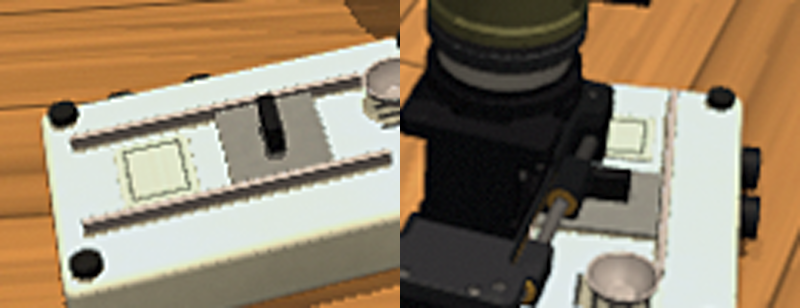

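The hatch is open, the bowl hasn't moved and the outline is bare. No imprint is resolvable at this scale. I'll lower the punch into the tray.

Emit:
jog_arm:
  rows:
    - [0.8,-0.0015,0.001,0.01,0,0,0]
    - [0.8,-0.002,0.0014,0.02,0,0,0]
    - [0.8,0,0,0.026,0,0,0]
    - [0.8,0,0,0.026,0,0,0]
    - [0.8,0,0,0.022,0,0,0]
    - [0.8,0,0,0.014,0,0,0]
    - [0.8,0,0,0.007,0,0,0]
    - [0.8,0,0,0.003,0,0,0]
    - [0.8,0,0,0,0,0,0]
    - [0.8,0,0,0,0,0,0]

```text
time_s: 23.0
tool_pos: [0.4897, 0.1657, 0.2466]
tool_rot: [-179.9, 0.0, -86.6]
force: [-0.5, 0.3, -1.5]
grip_width: 0.0355
```

Emit:
jog_arm:
  rows:
    - [0.8,0,0,0.001,0,0,0]
    - [0.8,0,0,0.001,0,0,0]
    - [0.8,0,0,0.0005,0,0,0]
    - [0.8,0,0,0,0,0,0]

```text
time_s: 23.33
tool_pos: [0.4893, 0.1659, 0.2436]
tool_rot: [-180.0, 0.0, -86.6]
force: [-0.3, 0.2, -3.3]
grip_width: 0.0354
```

Emit:
jog_arm:
  rows:
    - [0.8,0,0,0.0008,0,0,0]
    - [0.8,0,0,0.0008,0,0,0]
    - [0.8,0,0,0.0006,0,0,0]
    - [0.8,0,0,0,0,0,0]

```text
time_s: 23.67
tool_pos: [0.4892, 0.1658, 0.2409]
tool_rot: [180.0, -0.0, -86.6]
force: [0.2, 0.3, -2.0]
grip_width: 0.0357
```

Emit:
jog_arm:
  rows:
    - [0.8,0,0,0.0004,0,0,0]
    - [0.8,0,0,0,0,0,0]

```text
time_s: 23.83
tool_pos: [0.4892, 0.1658, 0.2408]
tool_rot: [180.0, -0.0, -86.6]
force: [-0.8, 0.3, -0.0]
grip_width: 0.0359
```

The foot touches the floor. I'll open and rise.

Emit:
jog_arm:
  rows:
    - [0.55,0,0,0,0,0,0]
    - [0.5,0,0,0,0,0,0]
    - [0.4,0,0,0,0,0,0]
    - [0.3,0,0,0,0,0,0]
    - [0.2,0,0,0,0,0,0]
    - [0.1,0,0,0,0,0,0]
    - [0,0,0,-0.01,0,0,0]
    - [0,0,0,-0.02,0,0,0]
    - [0,0,0,-0.03,0,0,0]
    - [0,0,0,-0.03,0,0,0]
    - [0,0,0,-0.03,0,0,0]
    - [0,0,0,-0.03,0,0,0]
  grip_force: 10

```text
time_s: 24.83
tool_pos: [0.4889, 0.1658, 0.393]
tool_rot: [-180.0, 0.0, -86.6]
force: [0.5, 0.0, 0.3]
grip_width: 0.0866
```

Emit:
jog_arm:
  rows:
    - [0,0,0,-0.015,0,0,0]
    - [0,0,0,0,0,0,0]
    - [0,0,0,0,0,0,0]

```text
time_s: 25.08
tool_pos: [0.4892, 0.1659, 0.4069]
tool_rot: [-179.9, 0.0, -86.6]
force: [-0.6, 1.1, -0.9]
grip_width: 0.087
```

```bash
python3 - <<'E'
from h import *
delta([0,0,0])
p,im,d=snap('wrist','w10.png')
M=d>0; P=at_depth(p,np.argwhere(M),d[M]); s=np.hypot(P[:,0]-.489,P[:,1]-.165)<.035
for lo,hi in [(.091,.103),(.037,.046)]:
  Q=P[s&(P[:,2]>lo)&(P[:,2]<hi)]
  if len(Q)>9: r=cv2.minAreaRect(Q[:,:2].astype(np.float32)*1000); print(lo,len(Q),np.median(Q[:,2]).round(4),np.round(r[0],1),np.round(r[1],1),round(r[2],2))
E
```

```text
pose [0.4892 0.1659 0.4069] [-1.7986e+02  3.0000e-02 -8.6600e+01] F [-0.6  1.1 -0.9] w 0.087 t 25.0833
0.091 1262 0.0963 [489.2 165.5] [23.8 35.4] 4.05
0.037 408 0.0406 [488.9 165.4] [30.  43.5] 3.46
```

View pics/w10.png

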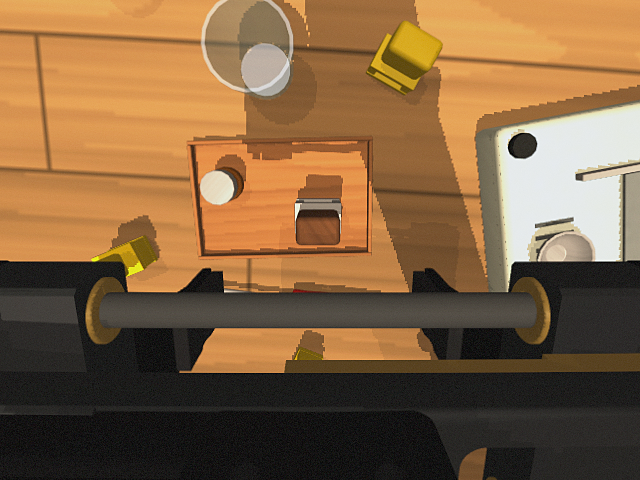

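```bash
python3 -c "
from h import *
print(env.sign_off())"
```

```text
the job is handed in; nothing more can be done
None
```

I did the whole sequence and handed the job in at about 25 s. Every check I made agrees except that I could not see the imprint itself.

- **Hatch:** I slid it about 77 mm to its stop, where the force rose to about 17 N. By the camera, the tab then stood about 87 mm from the outline's centre against 85 mm nominal. That 2 mm difference is within calibration error.
- **Mark:** The foot stood square in the outline. The last same-frame check showed it 0.1 mm off in x, with a 4.1 mm gap on the visible y side (4 mm is ideal). I pressed 12 mm to the stop, reaching 18.5 N, held it briefly and lifted straight up. The punch had not slipped in the grip.
- **Punch:** It stands upright in the tray, within about 1 mm of where it was, and I released it only once the foot touched the floor. The jar, bowl and tumbler looked unmoved in the last views. I did not check the other bystanders again.

**Unconfirmed or odd:**
- **Imprint:** It was not visible at the camera resolution I had, so the strike rests on handle travel and force.
- **Sideways force:** The wrist sensor read 4–7 N sideways during the press. It barely changed when I shifted the target 0.4 mm early in the press, when the tool moved about 0.2 mm. For the rest of the press the tool moved by no more than 0.1 mm.

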